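# Rinse the spatula and lock it in its holder

### The job

Pick up the orange-handled spatula and dip its steel blade tip into the white pot until it is within about 2 cm of its floor, then lay it flat in the blue holder with the butt of the handle pushed fully home under the aluminium hood and the blade between the two prongs. Then swing the keeper bar shut over it until it clicks into its detent against the end stop. The pot must stay standing where it is, and the jar, bottle and timer must be left alone.

Things in the scene. Friction and masses are not known exactly. Their poses are not given: they have to be found in the camera images.
- spatula: Lab spatula, one rigid piece 124 mm long (x), 30 g: orange handle 12 mm wide (y), 9 mm high (z), from x = -62 to 22 mm, then a slim steel blade to x = 62 mm (10 mm wide at the tip). Starts lying flat. Origin: centre of the underside; +x to the blade tip, z up. To dip deep hold it near the butt; in the holder that end goes under the hood, so put it down and regrasp near the middle.
- spatula_tip (a point): The blade tip: 62 mm from the spatula's origin along its +x, 4.5 mm above the underside.
- spatula_butt (a point): The butt end of the handle: 62 mm from the spatula's origin along its -x, 4.5 mm above the underside.
- pot: Loose white ceramic pot, open cylinder, 96 mm outside diameter, 80 mm high, wall 3 mm, floor 5 mm thick (inside: 90 mm diameter, 75 mm deep), about 0.35 kg, empty. Origin: centre of the underside, z up.
- holder: Fixed blue instrument holder on the worktop. Origin: centre of the underside; x along the lane for the spatula, z up. Base plate 164 x 104 mm (x, y), top at z = 10 mm, bare between hood and prongs. The seated spatula lies flat on the plate along y = 0, tip toward +x, butt toward -x against the hood's back wall. Hinge post, 16 mm diameter, at (36, -36) mm.
- hood_mouth (a point): Middle of the mouth of the aluminium hood, on the plate, at (-34, 0, 10) mm in the holder's frame. The hood opens only here, toward holder +x; passage 20 mm wide, 15 mm high above the plate, 38 mm deep to the back wall (x = -72 mm). Outside: 46 mm wide, roof top 29 mm above the worktop.
- prongs (a point): Point on the plate midway between the two aluminium prongs, at (36, 0, 10) mm in the holder's frame. Prongs 8 mm high above the plate, 12 mm long in x, 5 mm thick, gap between them 18 mm in y. The shut keeper passes above them.
- catch (a point): Middle of the top of the aluminium catch block, at (36, 36, 17) mm in the holder's frame; a sprung brass plunger stands 5 mm out of it. The end stop beside it (holder x = 23 to 30 mm) rises to 30 mm above the worktop.
- keeper (a joint): Angle of the keeper bar about its upright hinge; 0 = shut (bar along holder +y, over the prongs), grows to 1.7 as it opens clockwise seen from above (pi/2: bar along holder +x). It turns easily and stays where left, but from 0.18 to 0.10 it must be forced over the plunger (about 4 N at the knob), then snaps in, held at 0 to 0.02. Bar 10 mm wide, 24 to 30 mm above the worktop.
- keeper_knob (a point): Point on the axis of the upright red knob at the keeper's free end, 46 mm above the worktop, 84 mm from the hinge axis. Knob 12 mm diameter, its top 56 mm above the worktop.
- keeper_hinge (a point): Point on the hinge axis at the bar's underside, at (36, -36, 24) mm in the holder's frame.
- file_boxes: Fixed tall file boxes standing at the back right of the work, about 0.2 x 0.15 m on plan and 0.25 m high (origin: middle of their underside): keep the wrist clear of them. The worktop in front of them, about 0.44 m ahead of the robot and 0.21 m to its right, where the spatula starts, is free for putting it down.
- jar: Specimen jar with white screw lid, 56 mm diameter, 78 mm high, loose bystander; origin: centre of the underside.
- bottle: White sample bottle with blue cap, 58 mm diameter, 125 mm high, loose bystander; origin: centre of the underside.
- timer: Small white lab timer, 64 x 68 x 18 mm, loose bystander; origin: centre of the underside.

How it is judged:
By the outcome, as a careful person would: the job done as asked, in the order asked, and still so for the second after the job is handed in, with the robot touching nothing.
It also fails if it takes over 72 s, if anything falls off the work surface, if the arm or the gripper's body presses on something with over 40 N, if the wrist force passes 120 N, or if a joint passes its speed limit or range.

### The arm

A 6-joint arm with a two-finger parallel gripper is mounted at the origin on a cart in front of the work surface, level with it; the furniture and walls round the work are solid. World frame = base frame: x ahead of the robot, y to its left, z up, the work surface at z = 0. Lengths are in m, angles in rad, forces in N, time in s.
With the tool pointing down it reaches from about 0.4 to 0.825 m from the base axis. Payload 7 kg.
Tool frame: the origin (TCP) lies midway between the tips of the shut fingers; the grasp point (between the pads) lies 19 mm behind it; z points along the fingers, y is the line along which they close (so a half turn about z gives the same grasp; the last joint's range is limited). The gripper opens to 85 mm and grips with 20 to 120 N. Pads are 22 mm wide; open, the fingers measure 114 mm over their backs; the gripper's body (76 mm by 85 mm) begins 54 mm behind the grasp point. The pads swing forward as they close: fully open they stand 13 mm farther back than shut.
Start: joints at [-0.929, 0.359, 0.012, 0, -1.224, -0.288], TCP at [0.234, -0.633, 0.231] pointing down, gripper open.
Joint ranges: [-3.07, 3.07], [-1.43, 2.12], [-1.02, 1.25], [-3.03, 1.67], [-3.05, -0], [-3.03, 3.03]. Speed limits (rad/s): [2.39, 2.39, 3.01, 3.14, 3.14, 3.14].

### API

Orientations are given as [roll, pitch, yaw] about the fixed x, y, z axes, in that order (R = Rz(yaw) Ry(pitch) Rx(roll)).
In Python, from cell import state, eyes, order, models gives the robot as it stands.
- The arm moves only by the tool move_arm, never from a script. Its argument "plan" is a list of rows, each a list of 7 numbers: the shift along the tool's x, y, z in mm, then the turn, a rotation vector about the tool's x, y, z in rad, then the gripper's target within -1 to 1 (fully open at 1, half-way at 0, shut at -1). In form: [[dx, dy, dz, wx, wy, wz, jaw], ...]. A call has 1 to 20 rows; each row shifts and turns the commanded pose from where the row before left it, along the tool's axes as they then stand; what a row does not reach is not made up. A row lasts 1/8 s, in which the tool goes at most 62.5 mm and 10.7 degrees, less where a joint would pass 70% of its speed; a pose out of reach is approached as far as the arm can. A call with a gripper value outside its range is refused whole. The fingers move at their own pace and stop on an object; "newtons" is the grip in N (left out, the last holds). Time passes only in rows, so rows that do not move let the fingers close. It gives the time, the measured TCP pose, the force, the opening and the grip force at its end, in the units of the state.
- state(): the state, without advancing time (a new reading comes with each control period).
- eyes.snapshot(name): name is "scene" or "top" or "wrist"; returns the picture (420x560x3 uint8, red, green, blue); there is no depth.
- eyes.camera_info(name): a dict with "mtx" (3x3 intrinsics, pixels), "k1" (the pictures are not rectified: a ray, as slopes to the right and down, at radius r is drawn at 1 + k1 r^2 times it, then the intrinsics apply), "pose" (4x4, takes a point from camera to world coordinates). Camera axes: x right, y up, looking along -z (the intrinsics and any distortion apply to the point x, -y, -z); pixel columns grow to the right and rows downward; lengths in m; the calibration is good to about 2 mm. A picture is of the moment at which its call begins: read the wrist's pose just before it. camera_info takes no time and is no camera call; for the wrist camera it gives the pose at the moment of the call.
- order.sign_off(): hands the job in; it is judged then, once.
Trained networks look in the newest picture that a camera, given by its name, has taken for a name from the list of things; names that differ only in an ending like _2 or _b are one class to them, and where a whole thing is asked for, a point or a joint stands for the part that bears it (a point fixed in the world has none). Each returns a list of dicts, best first, with "p" (0 to 1); they miss things now and then, are a little off and sometimes report something else, mostly with a low value. They report only what shows in the picture. A call takes as long as a camera call.
- models.search_frame(label, camera): "position" ([x, y, z] in m, in world coordinates, good to about 4 mm: the middle of the surface that is visible of it).
- models.regions_of(label, camera): "mask" (420x560 bool, what is visible of it).
The state is a dict: "clock": time; "joints": joint angles; "joint_velocities": joint speeds; "joint_torque": joint torques, N m; "tool_pos": TCP position; "orientation": TCP orientation; "wrist_force": force on the tool from outside, world axes, zero at the start; "ft_torque": the same for the moment, N m; "grip_width": finger opening in m; "grasp_force": force on a finger pad.
Only numpy, scipy, OpenCV 4.12 (cv2) and the standard library are available. Lean on these libraries where they do the work, as an engineer would, in place of code of your own. Each camera call takes 0.05 s, during which the arm holds its last target. There are 200 camera calls.

## Working session

There is one attempt and no reset: what is moved stays moved. The work goes in short steps, Python scripts to look and compute and a tool call to move; the robot and the scene stay as the last step left them, time stands still between calls to the robot, and variables do not carry over. Pictures are saved under pics/ and viewed, at most 10 in all, crops included, and the job is handed in when it is done.

Besides the shell and the picture viewer there is one more tool, called after "Request:" in YAML: its name, and indented under it one key for each argument. move_arm: Moves the arm, as the interface text tells. Its arguments: {"type":"object","properties":{"plan":{"type":"array","items":{"type":"array","items":{"type":"number"}}},"newtons":{"type":"number"}},"required":["plan"]}

```bash
mkdir -p pics; ls; python3 - <<'E'
from cell import state, eyes, order, models
import cv2, numpy as np
s=state(); print(s)
for c in ("scene","top"):
    im=eyes.snapshot(c); cv2.imwrite(f"pics/{c}0.png",cv2.cvtColor(im,cv2.COLOR_RGB2BGR))
    i=eyes.camera_info(c); print(c,np.round(i["mtx"],1).tolist(),i["k1"],np.round(i["pose"],4).tolist())
    for n in ["spatula","spatula_tip","spatula_butt","pot","holder","hood_mouth","prongs","catch","keeper","keeper_knob","keeper_hinge","file_boxes","jar","bottle","timer"]:
        try: print(n,[(np.round(d["position"],4).tolist(),round(d["p"],2)) for d in models.search_frame(n,c)[:2]])
        except Exception as e: print(n,e)
E
```

```text
pics
{'clock': 0.0, 'joints': array([-9.28903851e-01,  3.59397048e-01,  1.10480204e-02, -3.62801990e-04,
       -1.22410196e+00, -2.88070263e-01]), 'joint_velocities': array([-0.00014943,  0.00073449, -0.00055757,  0.00022426, -0.00107619,
        0.00027132]), 'joint_torque': array([ 6.24906352e-04, -5.83319879e+01,  2.93416518e+01,  6.93663284e+00,
       -5.92314173e-03, -1.77107459e-06]), 'tool_pos': array([ 0.23366573, -0.63274209,  0.23035012]), 'orientation': array([ 3.13990927e+00, -1.43139350e-04, -2.78789388e+00]), 'wrist_force': array([-0.21578169,  0.281971  , -0.28952125]), 'ft_torque': array([ 0.01119178,  0.03180058, -0.00699254]), 'grasp_force': 0.0, 'grip_width': 0.08521130852872152}
scene [[445.0, 0.0, 281.8], [0.0, 445.0, 204.3], [0.0, 0.0, 1.0]] -0.04183072886303153 [[-0.0149, 0.889, -0.4576, -0.1349], [-0.9999, -0.0154, 0.0028, 0.0944], [-0.0045, 0.4576, 0.8891, 1.3546], [0.0, 0.0, 0.0, 1.0]]
spatula [([0.4899, 0.0351, 0.0118], 0.69)]
spatula_tip []
spatula_butt []
pot [([0.4876, 0.328, 0.0335], 0.58)]
holder [([0.4858, 0.0346, 0.0093], 0.86)]
hood_mouth [([0.487
[... 708 characters left out ...]
0.0, 0.0, 1.0]]
spatula [([0.4123, -0.2127, 0.0135], 0.69)]
spatula_tip [([0.4148, -0.2121, 0.0068], 0.55)]
spatula_butt [([0.4159, -0.2124, 0.0086], 0.71), ([0.4856, 0.0185, 0.0085], 0.48)]
pot [([0.4812, 0.3331, -0.0003], 0.97), ([0.49, 0.0935, 0.031], 0.43)]
holder [([0.4842, 0.0147, 0.0114], 0.56)]
hood_mouth [([0.4845, 0.0159, 0.0096], 0.56)]
prongs [([0.4891, 0.0178, 0.0118], 0.87)]
catch [([0.4853, 0.018, 0.007], 0.97)]
keeper [([0.4803, 0.3337, 0.0037], 0.4)]
keeper_knob []
keeper_hinge [([0.4854, 0.023, 0.0109], 0.92), ([0.5159, 0.4485, 0.096], 0.4)]
file_boxes []
jar [([0.6375, 0.0051, 0.0801], 0.83)]
bottle [([0.5152, 0.4488, 0.0956], 0.62)]
timer [([0.4042, 0.1952, 0.0164], 0.6)]
```

View pics/top0.png

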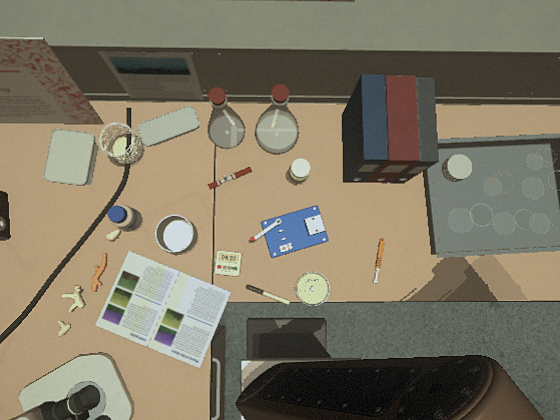

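View pics/scene0.png

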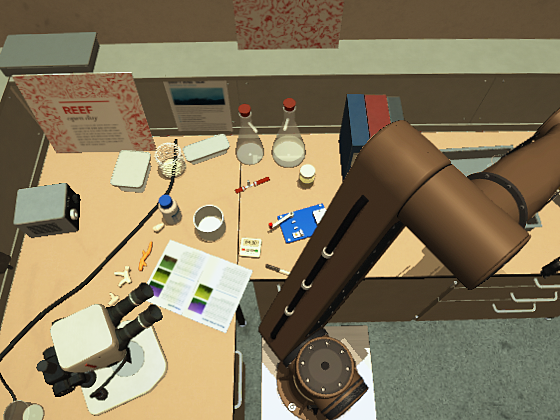

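The top view shows the spatula at about (379,260) with its tip toward the robot. The holder is at (293,231), with its hood at right (316,223) and the red knob at left (251,240). The pot is at (175,234). I'll zoom in on the holder and spatula.

```bash
cat > h.py <<'E'
import numpy as np, cv2
from cell import state, eyes, order, models
from scipy.spatial.transform import Rotation as R
def p2w(cam,uv,z,info=None):
    i=info or eyes.camera_info(cam); M=np.array(i["mtx"]); P=np.array(i["pose"]); out=[]
    for (u,v) in np.atleast_2d(uv):
        d=np.array([(u-M[0,2])/M[0,0],(v-M[1,2])/M[1,1]]); s=d.copy()
        for _ in range(20): s=d/(1+i["k1"]*(s@s))
        r=P[:3,:3]@np.array([s[0],-s[1],-1]); o=P[:3,3]; out.append(o+r*(z-o[2])/r[2])
    return np.array(out)
def w2p(cam,X,info=None):
    i=info or eyes.camera_info(cam); M=np.array(i["mtx"]); P=np.array(i["pose"])
    c=(np.atleast_2d(X)-P[:3,3])@P[:3,:3]; s=np.c_[c[:,0],-c[:,1]]/-c[:,2:]
    s=s*(1+i["k1"]*(s**2).sum(1,keepdims=True)); return s@M[:2,:2].T+M[:2,2]
def snap(cam,f):
    im=cv2.cvtColor(eyes.snapshot(cam),cv2.COLOR_RGB2BGR); cv2.imwrite(f"pics/{f}.png",im); return im
def rect(mask):
    c=max(cv2.findContours(mask.astype(np.uint8),cv2.RETR_EXTERNAL,cv2.CHAIN_APPROX_NONE)[0],key=cv2.contourArea)
    return cv2.minAreaRect(c)
E
python3 - <<'E'
from h import *
im=cv2.imread("pics/top0.png")
a=cv2.resize(im[200:262,240:335],None,fx=6,fy=6,interpolation=cv2.INTER_CUBIC)
b=cv2.resize(im[230:290,365:395],None,fx=6,fy=6,interpolation=cv2.INTER_CUBIC)
out=np.zeros((400,760,3),np.uint8); out[:a.shape[0],:a.shape[1]]=a; out[:b.shape[0],575:575+b.shape[1]]=b
cv2.imwrite("pics/crop0.png",out)
hsv=cv2.cvtColor(im,cv2.COLOR_BGR2HSV)
m=cv2.inRange(hsv,(100,150,80),(125,255,255)); m[:200]=0;m[262:]=0;m[:,:240]=0;m[:,335:]=0
m=cv2.morphologyEx(m,cv2.MORPH_CLOSE,np.ones((9,9)))
r=rect(m); bx=cv2.boxPoints(r); w=p2w("top",bx,0.01); print("holder px",r,np.round(w,4).tolist(),w.mean(0))
o=cv2.inRange(hsv,(5,150,120),(18,255,255)); o[:230]=0;o[290:]=0;o[:,:365]=0;o[:,395:]=0
r=rect(o);bx=cv2.boxPoints(r);w=p2w("top",bx,0.006);print("handle",r,np.round(w,4).tolist(),w.mean(0))
i=eyes.camera_info("top")
for n in ("pot","spatula","keeper_knob","hood_mouth","keeper"):
    for c in ("top","scene"):
        for d in models.regions_of(n,c)[:2]:
            r=rect(d["mask"]); print(n,c,round(d["p"],2),np.round(r[0],1),np.round(r[1],1),round(r[2],1),p2w(c,r[0],0.08 if n=="pot" else 0.01).round(4))
E
```

```text
holder px ((312.0, 207.0), (2.0, 10.0), 90.0) [[0.556, -0.0177, 0.01], [0.556, -0.0453, 0.01], [0.5504, -0.0452, 0.01], [0.5504, -0.0176, 0.01]] [ 0.55319713 -0.03143168  0.01      ]
handle ((380.2567443847656, 247.45944213867188), (3.945575714111328, 19.234682083129883), 9.462321281433105) [[0.4173, -0.2067, 0.006], [0.469, -0.2173, 0.006], [0.4672, -0.228, 0.006], [0.4155, -0.2173, 0.006]] [ 0.44221774 -0.21729558  0.006     ]
pot top 0.78 [176.3 234.4] [42.9 38. ] 26.6 [[0.4724 0.3221 0.08  ]]
pot scene 0.8 [209.4 222.6] [36.3 30. ] 65.6 [[0.46 0.32 0.08]]
spatula top 0.6 [378.9 260. ] [ 5.4 44.7] 9.5 [[ 0.408  -0.2113  0.01  ]]
spatula top 0.58 [266.5 230.1] [ 5.2 35. ] 53.1 [[0.4895 0.0936 0.01  ]]
keeper_knob scene 0.74 [298.9 224.4] [30.3 59.4] 73.3 [[0.481  0.0342 0.01  ]]
hood_mouth top 0.69 [287.8 233.3] [38.1 74.4] 73.6 [[0.4809 0.0356 0.01  ]]
hood_mouth scene 0.71 [298.2 224.2] [30.2 57.5] 73.3 [[0.4818 0.0368 0.01  ]]
hood_mouth scene 0.58 [306.4 175.6] [15.7 23.2] 8.1 [[0.6689 0.0018 0.01  ]]
keeper top 0.56 [266.1 230.2] [ 4.  34.4] 53.8 [[0.4895 0.0945 0.01  ]]
keeper scene 0.48 [280.8 220.2] [ 4.2 26.6] 59.9 [[0.4976 0.0942 0.01  ]]
```

View pics/crop0.png

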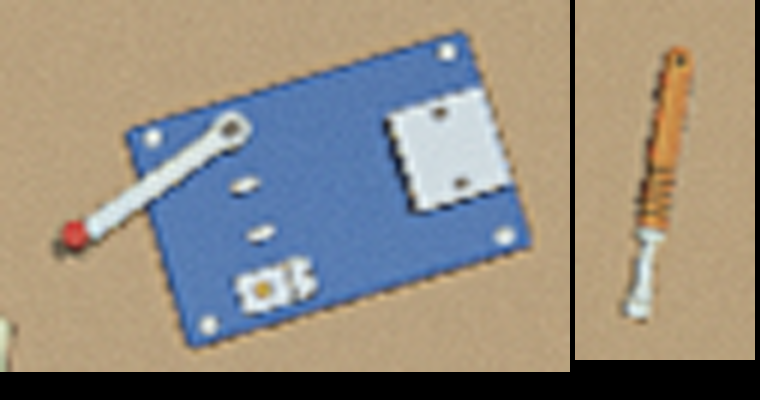

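The crop shows the holder corners at about (125,130), (465,32), (532,245) and (190,348). The hinge is at (230,130), the red knob at (75,235) and the spatula butt and tip at (680,48) and (635,318). Holder +x therefore points to image left, and the keeper is open to about 1.25 rad. Next I'll fit the poses.

```bash
python3 - <<'E'
from h import *
from scipy.optimize import least_squares
i=eyes.camera_info("top")
px=lambda l:np.array(l)/6+[240,200]
obs=px([(125,130),(465,32),(532,245),(190,348),(232,128),(245,186),(262,233),(262,290),(440,113),(460,183)])
# holder pts: corners, hinge top, prongs, catch plunger
H=np.array([(82,-52,10),(-82,-52,10),(-82,52,10),(82,52,10),(36,-36,32),(36,-11.5,18),(36,11.5,18),(36,36,22)])/1e3
def f(p):
    c,s=np.cos(p[2]),np.sin(p[2]); W=H@np.array([[c,-s,0],[s,c,0],[0,0,1]]).T+[p[0],p[1],0]
    return (w2p("top",W,i)-obs[:8]).ravel()
r=least_squares(f,[.49,.03,1.3]); print("holder",r.x.round(4),"yaw deg",np.degrees(r.x[2]),r.fun.reshape(-1,2).round(1).tolist())
k=p2w("top",px([(75,235)]),.056,i)[0]; c,s=np.cos(r.x[2]),np.sin(r.x[2])
kl=np.array([[c,s],[-s,c]])@(k[:2]-r.x[:2]); print("knob",k,kl, "angle",np.arctan2(kl[0]-.036,kl[1]+.036),np.hypot(kl[0]-.036,kl[1]+.036))
q=lambda l:np.array(l)/6+[365-575/6,230]
b,t=p2w("top",q([(680,50)]),.009,i)[0],p2w("top",q([(634,316)]),.005,i)[0]; m=(b+t)/2;d=t-b
print("butt",b,"tip",t,"mid",m,"len",np.linalg.norm(d),"yaw",np.arctan2(d[1],d[0]))
for n,z in(("pot",.08),):
    print(p2w("top",(176,233),z,i))
E
```

```text
holder [0.4859 0.0174 1.851 ] yaw deg 106.05477929623132 [[-0.6, -0.2], [0.1, -0.3], [0.1, 0.6], [-0.8, 0.4], [-0.3, 0.2], [-0.1, -0.2], [-0.5, 0.1], [2.1, -0.7]]
knob [0.46172276 0.13008944 0.056     ] [ 0.11500709 -0.00794483] angle 1.2295880971033326 0.08384040640637405
butt [ 0.46686006 -0.22357112  0.009     ] tip [ 0.34727172 -0.19922779  0.005     ] mid [ 0.40706589 -0.21139946  0.007     ] len 0.1221063832300559 yaw 2.940776919284575
[[0.4759433  0.32294626 0.08      ]]
```

Request:
move_arm:
  plan:
    - [-29,25.8,8,0,0,0,0.2]
    - [-29,25.8,8,0,0,0,0.2]
    - [-29,25.8,8,0,0,0,0.2]
    - [-29,25.8,8,0,0,0,0.2]
    - [-29,25.8,8,0,0,0,0.2]
    - [-29,25.8,8,0,0,0,0.2]
    - [-29,25.8,8,0,0,0,0.2]
    - [-29,25.8,8,0,0,0,0.2]
    - [-29,25.8,8,0,0,0,0.2]
    - [-29,25.8,8,0,0,0,0.2]
    - [-29,25.8,8,0,0,0,0.2]
    - [-29,25.8,8,0,0,0,0.2]
    - [0,0,0,0,0,0.139,0.2]
    - [0,0,0,0,0,0.139,0.2]
    - [0,0,0,0,0,0.139,0.2]
    - [0,0,0,0,0,0.137,0.2]
    - [0,0,0,0,0,0,0.2]

```text
clock: 4.22
tool_pos: [0.4531, -0.2222, 0.1354]
orientation: [3.142, 0.0, 2.942]
wrist_force: [-0.2, -0.4, -0.0]
grip_width: 0.0513
grasp_force: 0.0
```

```bash
cat >> h.py <<'E'
def rel(pos,rpy,s=None):
    "shift (mm, present tool axes) and rotvec to reach a world TCP pose"
    s=s or state(); A=R.from_euler("xyz",s["orientation"]); B=R.from_euler("xyz",rpy)
    return (A.inv().apply(np.array(pos)-s["tool_pos"])*1e3).round(1),(A.inv()*B).as_rotvec().round(3)
E
python3 - <<'E'
from h import *
i=eyes.camera_info("wrist"); im=snap("wrist","w1"); print(i["pose"].round(3).tolist(),state()["joints"].round(3))
print(w2p("wrist",[[.467,-.2236,.009],[.347,-.199,.005]],i).round())
hsv=cv2.cvtColor(im,cv2.COLOR_BGR2HSV); o=cv2.inRange(hsv,(5,140,110),(20,255,255)); r=rect(o); bx=cv2.boxPoints(r); print(r,p2w("wrist",bx,.007,i).round(4).tolist())
E
```

```text
[[0.199, -0.935, -0.294, 0.377], [0.98, 0.189, 0.061, -0.206], [-0.001, -0.3, 0.954, 0.279], [0.0, 0.0, 0.0, 1.0]] [-0.066  0.167 -0.491  0.    -0.913 -1.702]
[[279. 214.]
 [280.  80.]]
((278.5, 189.0), (56.0, 11.0), 90.0) [[0.4153, -0.219, 0.007], [0.4173, -0.209, 0.007], [0.4715, -0.2196, 0.007], [0.4694, -0.2303, 0.007]]
```

View pics/w1.png

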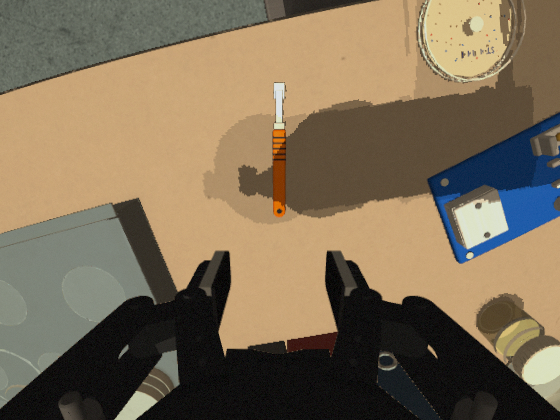

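Wrist picture: the spatula runs vertically at column 279, with its butt at row 217 and tip at row 83, centred between the fingers. Descending to grasp near the butt.

Request:
move_arm:
  plan:
    - [-3,0,25,0,0,0,0]
    - [0,0,30,0,0,0,-0.2]
    - [0,0,30,0,0,0,-0.3]
    - [0,0,25,0,0,0,-0.3]
    - [0,0,12,0,0,0,-0.3]
    - [0,0,10.5,0,0,0,-0.3]
    - [0,0,0,0,0,0,-0.3]
    - [0,0,0,0,0,0,-1]
    - [0,0,0,0,0,0,-1]
    - [0,0,0,0,0,0,-1]
    - [0,0,0,0,0,0,-1]
  newtons: 50

```text
clock: 5.65
tool_pos: [0.4566, -0.2229, 0.0036]
orientation: [3.142, 0.001, 2.942]
wrist_force: [-1.2, 0.0, 6.6]
grip_width: 0.0099
grasp_force: 50.2
```

Request:
move_arm:
  plan:
    - [0,0,-20,0,0,0,-1]
    - [0,0,-40,0,0,0,-1]
    - [0,0,-45,0,0,0,-1]
    - [0,0,-45,0,0,0,-1]
    - [0,0,-45,0,0,0,-1]
    - [0,0,-41,0,0,0,-1]
    - [8,41,0,0,0,0,-1]
    - [8,41,0,0,0,0,-1]
    - [8,41,0,0,0,0,-1]
    - [8,41,0,0,0,0,-1]
    - [8,41,0,0,0,0,-1]
    - [8,41,0,0,0,0,-1]
    - [8,41,0,0,0,0,-1]
    - [8,41,0,0,0,0,-1]
    - [8,41,0,0,0,0,-1]
    - [8,41,0,0,0,0,-1]
    - [8,41,0,0,0,0,-1]
    - [8,41,0,0,0,0,-1]
    - [8,41,0,0,0,0,-1]
    - [8,41,0,0,0,0,-1]

```text
clock: 8.15
tool_pos: [0.46, 0.3633, 0.2388]
orientation: [3.141, -0.0, 2.942]
wrist_force: [0.2, -0.0, -0.6]
grip_width: 0.0101
grasp_force: 49.4
```

Request:
move_arm:
  plan:
    - [0,0,0,0,0,-0.177,-1]
    - [0,0,0,0,0,-0.177,-1]
    - [0,0,0,0,0,-0.177,-1]
    - [0,0,0,0,0,-0.177,-1]
    - [0,0,0,0,0,-0.177,-1]
    - [0,0,0,0,0,-0.177,-1]
    - [0,0,0,0,0,-0.177,-1]
    - [0,0,0,0,0,-0.177,-1]
    - [0,0,0,0,0,-0.177,-1]
    - [0,0,0,0,0,-0.177,-1]
    - [0,0,0,0,0,-0.177,-1]
    - [0,0,0,0,0,-0.177,-1]
    - [0,0,0,0,-0.15,0,-1]
    - [0,0,0,0,-0.15,0,-1]
    - [0,0,0,0,-0.15,0,-1]
    - [0,0,0,0,-0.15,0,-1]
    - [0,0,0,0,-0.15,0,-1]
    - [0,0,0,0,-0.15,0,-1]
    - [0,0,0,0,-0.147,0,-1]

```text
clock: 10.52
tool_pos: [0.4611, 0.3618, 0.2399]
orientation: [-3.136, 1.052, -1.214]
wrist_force: [0.3, -0.1, -1.9]
grip_width: 0.0103
grasp_force: 49.4
```

```bash
python3 - <<'E'
from h import *
im=snap("top","t2"); s=snap("scene","s2"); i=eyes.camera_info("top"); print(state()["joints"].round(3))
a=cv2.resize(im[195:275,120:220],None,fx=4,fy=4,interpolation=cv2.INTER_CUBIC)
b=cv2.resize(s[170:270,155:265],None,fx=3.5,fy=3.5,interpolation=cv2.INTER_CUBIC)
out=np.zeros((352,790,3),np.uint8); out[:a.shape[0],:a.shape[1]]=a; out[:b.shape[0],402:402+b.shape[1]]=b; cv2.imwrite("pics/c2.png",out)
o=cv2.imread("pics/top0.png"); h=cv2.cvtColor(o,cv2.COLOR_BGR2HSV); m=cv2.inRange(h,(0,0,120),(180,70,255)); m[:208]=0;m[262:]=0;m[:,:145]=0;m[:,205:]=0
r=rect(m); print(r)
# predicted rim and base outlines
for cx,cy in((.474,.3225),(.478,.327)):
    t=np.linspace(0,2*np.pi,60)
    P=np.concatenate([np.c_[cx+.048*np.cos(t),cy+.048*np.sin(t),0*t+z] for z in(0,.08)]); u=w2p("top",P,i); print(cx,cy,u.min(0).round(1),u.max(0).round(1))
c=max(cv2.findContours(m,cv2.RETR_EXTERNAL,cv2.CHAIN_APPROX_NONE)[0],key=cv2.contourArea); print(cv2.boundingRect(c))
E
```

```text
[ 0.261  0.36  -0.058 -1.058 -1.441  0.4  ]
((174.0, 233.0), (38.0, 38.0), 90.0)
0.474 0.3225 [157. 215.] [199.9 254. ]
0.478 0.327 [155.3 213.4] [198.3 252.5]
(155, 214, 39, 39)
```

View pics/c2.png

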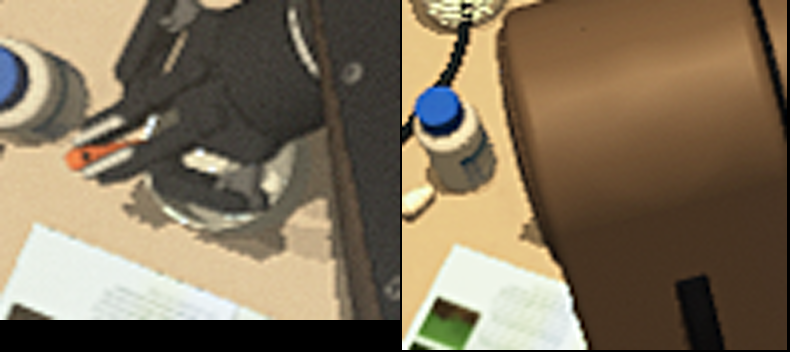

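The spatula is gripped and tilted 60° over the pot, and the bottle is clear. The pot refines to about (0.477, 0.327). Dipping now.

Request:
move_arm:
  plan:
    - [-3.3,-2.7,5.7,0,0,0,-1]
    - [21.7,0,12.4,0,0,0,-1]
    - [21.7,0,12.4,0,0,0,-1]
    - [17.4,0,10,0,0,0,-1]
    - [17.4,0,10,0,0,0,-1]
    - [13,0,7.4,0,0,0,-1]
    - [10,0,5.7,0,0,0,-1]
    - [8,0,4.6,0,0,0,-1]
    - [3.3,0,1.8,0,0,0,-1]
    - [0,0,0,0,0,0,-1]
    - [0,0,0,0,0,0,-1]

```text
clock: 12.0
tool_pos: [0.4611, 0.3686, 0.1097]
orientation: [-3.14, 1.047, -1.216]
wrist_force: [-0.4, 0.6, 0.0]
grip_width: 0.0099
grasp_force: 49.5
```

```bash
python3 - <<'E'
from h import *
i=eyes.camera_info("wrist"); im=snap("wrist","w3"); s=state()
A=R.from_euler("xyz",s["orientation"]); tip=s["tool_pos"]+A.apply([.111,0,-.001]); print("tip",tip.round(4),w2p("wrist",[tip, s["tool_pos"]],i).round())
t=np.linspace(0,2*np.pi,12)
E
```

```text
tip [0.4806 0.3157 0.0141] [[276.  33.]
 [276. 262.]]
```

View pics/w3.png

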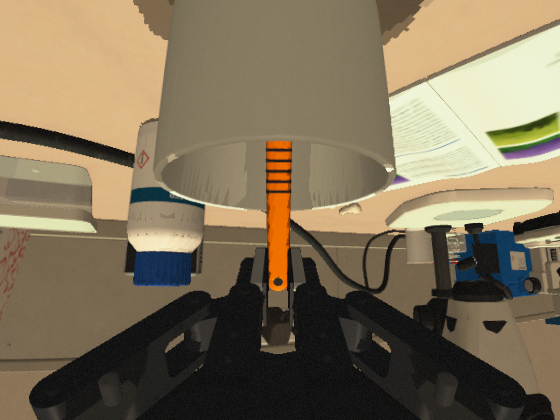

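The blade is inside the pot, centred between the rim edges (columns 155 to 395), with the tip about 9 mm above the floor and no contact force. I'll lift out, level the tool and carry the spatula back to the free worktop.

Request:
move_arm:
  plan:
    - [-15,0,-8.7,0,0,0,-1]
    - [-25,0,-14.4,0,0,0,-1]
    - [-30,0,-17.3,0,0,0,-1]
    - [-30,0,-17.3,0,0,0,-1]
    - [-15,0,-8.7,0,0,0,-1]
    - [0,0,0,0,0.15,0,-1]
    - [0,0,0,0,0.15,0,-1]
    - [0,0,0,0,0.15,0,-1]
    - [0,0,0,0,0.15,0,-1]
    - [0,0,0,0,0.15,0,-1]
    - [0,0,0,0,0.15,0,-1]
    - [0,0,0,0,0.147,0,-1]
    - [20,7.6,0,0,0,0,-1]
    - [39,14.8,0,0,0,0,-1]
    - [39,14.8,0,0,0,0,-1]
    - [39,14.8,0,0,0,0,-1]
    - [39,14.8,0,0,0,0,-1]
    - [39,14.8,0,0,0,0,-1]
    - [39,14.8,0,0,0,0,-1]
    - [39,14.8,0,0,0,0,-1]

```text
clock: 14.55
tool_pos: [0.4569, 0.0532, 0.2424]
orientation: [-3.141, 0.002, -1.219]
wrist_force: [0.3, 0.7, -0.8]
grip_width: 0.01
grasp_force: 49.4
```

Request:
move_arm:
  plan:
    - [39,14.8,0,0,0,0,-1]
    - [39,14.8,0,0,0,0,-1]
    - [39,14.8,0,0,0,0,-1]
    - [39,14.8,0,0,0,0,-1]
    - [39,14.8,0,0,0,0,-1]
    - [39,14.8,0,0,0,0,-1]
    - [20,7.6,0,0,0,0.177,-1]
    - [0,0,0,0,0,0.177,-1]
    - [0,0,0,0,0,0.177,-1]
    - [0,0,0,0,0,0.177,-1]
    - [0,0,0,0,0,0.177,-1]
    - [0,0,0,0,0,0.177,-1]
    - [0,0,0,0,0,0.177,-1]
    - [0,0,0,0,0,0.177,-1]
    - [0,0,0,0,0,0.177,-1]
    - [0,0,0,0,0,0.177,-1]
    - [0,0,0,0,0,0.177,-1]
    - [0,0,0,0,0,0.177,-1]
    - [0,0,0,0,0,0,-1]

```text
clock: 16.92
tool_pos: [0.4543, -0.2168, 0.2422]
orientation: [3.14, 0.001, 2.941]
wrist_force: [0.7, -0.8, -0.4]
grip_width: 0.0101
grasp_force: 49.4
```

Request:
move_arm:
  plan:
    - [0,0,40,0,0,0,-1]
    - [0,0,45,0,0,0,-1]
    - [0,0,45,0,0,0,-1]
    - [0,0,45,0,0,0,-1]
    - [0,0,30,0,0,0,-1]
    - [0,0,18,0,0,0,-1]
    - [0,0,9,0,0,0,-1]
    - [0,0,5.5,0,0,0,-1]
    - [0,0,0,0,0,0,-1]
    - [0,0,0,0,0,0,-0.4]
    - [0,0,0,0,0,0,-0.4]
    - [0,0,0,0,0,0,-0.4]
    - [0,0,-10,0,0,0,-0.2]
    - [0,0,-25,0,0,0,-0.2]
    - [0,0,-30,0,0,0,-0.2]

```text
clock: 18.8
tool_pos: [0.4548, -0.2164, 0.0705]
orientation: [-3.141, -0.001, 2.941]
wrist_force: [0.8, -1.2, 0.1]
grip_width: 0.0341
grasp_force: 0.0
```

Request:
move_arm:
  plan:
    - [43,0,0,0,0,0,-0.2]
    - [0,0,0,0,0,-0.1745,-0.2]
    - [0,0,0,0,0,-0.1745,-0.2]
    - [0,0,0,0,0,-0.1745,-0.2]
    - [0,0,0,0,0,-0.1745,-0.2]
    - [0,0,0,0,0,-0.1745,-0.2]
    - [0,0,0,0,0,-0.1745,-0.2]
    - [0,0,0,0,0,-0.1745,-0.2]
    - [0,0,0,0,0,-0.1745,-0.2]
    - [0,0,0,0,0,-0.1745,-0.2]
    - [0,0,0,0,0,-0.1745,-0.2]
    - [0,0,0,0,0,-0.1745,-0.2]
    - [0,0,0,0,0,-0.1745,-0.2]
    - [0,0,0,0,0,-0.1745,-0.2]
    - [0,0,0,0,0,-0.1745,-0.2]
    - [0,0,0,0,0,-0.1745,-0.2]
    - [0,0,0,0,0,-0.1745,-0.2]
    - [0,0,0,0,0,-0.1745,-0.2]
    - [0,0,0,0,0,-0.175,-0.2]
    - [0,0,0,0,0,0,-0.2]

```text
clock: 21.3
tool_pos: [0.4131, -0.2079, 0.0701]
orientation: [-3.142, -0.001, -0.201]
wrist_force: [0.4, 0.7, -0.1]
grip_width: 0.034
grasp_force: 0.0
```

```bash
python3 - <<'E'
from h import *
i=eyes.camera_info("wrist"); im=snap("wrist","w4"); s=state(); print(s["joints"].round(3),s["tool_pos"].round(4))
hsv=cv2.cvtColor(im,cv2.COLOR_BGR2HSV); o=cv2.inRange(hsv,(5,140,110),(20,255,255)); r=rect(o); bx=cv2.boxPoints(r); print(r,p2w("wrist",bx,.007,i).round(4).tolist())
A=R.from_euler("xyz",s["orientation"])
for b in bx: print((A.inv().apply(p2w("wrist",b,.007,i)[0]-s["tool_pos"])*1e3).round(1))
E
```

```text
[-0.039  0.188 -0.656  0.    -0.726  1.405] [ 0.4131 -0.2079  0.07  ]
((277.5, 181.0), (17.0, 76.0), 0.0) [[0.4154, -0.2017, 0.007], [0.4703, -0.2135, 0.007], [0.4679, -0.2251, 0.007], [0.4128, -0.2142, 0.007]]
[ 0.9 -6.5 63. ]
[57.1 -6.1 63.1]
[57.1  5.7 63.1]
[ 0.9  6.3 63. ]
```

View pics/w4.png

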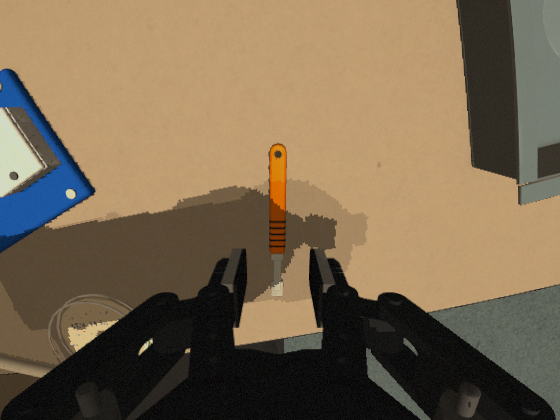

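The wrist view shows the spatula lying centred at column 278, butt at row 144, about 57 mm from the TCP. I'll regrasp near the middle.

Request:
move_arm:
  plan:
    - [0,0,20,0,0,0,-0.3]
    - [0,0,25,0,0,0,-0.3]
    - [0,0,13,0,0,0,-0.3]
    - [0,0,6.6,0,0,0,-0.3]
    - [0,0,0,0,0,0,-0.3]
    - [0,0,0,0,0,0,-1]
    - [0,0,0,0,0,0,-1]
    - [0,0,0,0,0,0,-1]
    - [0,0,0,0,0,0,-1]
    - [0,0,-20,0,0,0,-1]
    - [0,0,-40,0,0,0,-1]
    - [0,0,-40,0,0,0,-1]
    - [0,0,0,0,0,0,-1]
  newtons: 50

```text
clock: 22.98
tool_pos: [0.4151, -0.2081, 0.108]
orientation: [-3.141, -0.007, -0.2]
wrist_force: [0.5, 0.4, -1.4]
grip_width: 0.0096
grasp_force: 48.8
```

Request:
move_arm:
  plan:
    - [1.4,-20,-5,0,0,0,-1]
    - [1.4,-34.4,-5,0,0,0,-1]
    - [1.4,-34.4,-5,0,0,0,-1]
    - [1.4,-34.4,-5,0,0,0,-1]
    - [1.4,-34.4,0,0,0,0,-1]
    - [1.4,-34.4,0,0,0,0,-1]
    - [1.4,-34.4,0,0,0,0,-1]
    - [1.4,-34.4,0,0,0,0,-1]
    - [0,0,0,0,0,0.156,-1]
    - [0,0,0,0,0,0.156,-1]
    - [0,0,0,0,0,0.156,-1]
    - [0,0,0,0,0,0.156,-1]
    - [0,0,0,0,0,0.156,-1]
    - [0,0,0,0,0,0.156,-1]
    - [0,0,0,0,0,0.155,-1]
    - [0,0,0,0,0,0,-1]
    - [0,0,0,0,0,0,-1]

```text
clock: 25.1
tool_pos: [0.4756, 0.0454, 0.1246]
orientation: [3.141, -0.0, -1.288]
wrist_force: [-0.4, -0.0, -0.5]
grip_width: 0.0097
grasp_force: 48.9
```

```bash
python3 - <<'E'
from h import *
i=eyes.camera_info("wrist"); im=snap("wrist","w5"); s=state(); print(s["joints"].round(3),s["tool_pos"].round(4),s["orientation"].round(3))
hp=np.array([.4859,.0174]); y=1.851; Rm=np.array([[np.cos(y),-np.sin(y)],[np.sin(y),np.cos(y)]])
def W(a): a=np.array(a)/1e3; return np.r_[hp+Rm@a[:2],a[2]]
L=dict(hoodL=(-34,-23,29),hoodR=(-34,23,29),hoodBL=(-76,-23,29),hoodBR=(-76,23,29),cA=(-82,-52,10),cB=(-82,52,10),pr1=(36,-11.5,18),pr2=(36,11.5,18))
for k,v in L.items(): print(k,w2p("wrist",[W(v)],i).round(1))
h=cv2.cvtColor(im,cv2.COLOR_BGR2HSV); o=cv2.inRange(h,(5,140,110),(20,255,255)); print(rect(o))
A=R.from_euler("xyz",s["orientation"])
print("butt,sides px",w2p("wrist",s["tool_pos"]+A.apply([[.057,0,-.0035],[.03,-.006,-.0035],[.03,.006,-.0035]]),i).round(1))
E
```

```text
[ 0.508  0.136 -0.559 -0.    -0.876 -0.226] [0.4757 0.0454 0.1247] [ 3.141 -0.    -1.289]
hoodL [[244.4 131.9]]
hoodR [[302.1 131.9]]
hoodBL [[242.9  75.6]]
hoodBR [[303.4  75.7]]
cA [[210.   71.1]]
cB [[336.8  71.3]]
pr1 [[260.9 210.9]]
pr2 [[286.4 211. ]]
((278.5, 209.0), (23.0, 106.0), 0.0)
butt,sides px [[275.1 157.7]
 [263.4 211.4]
 [287.2 211.4]]
```

View pics/w5.png

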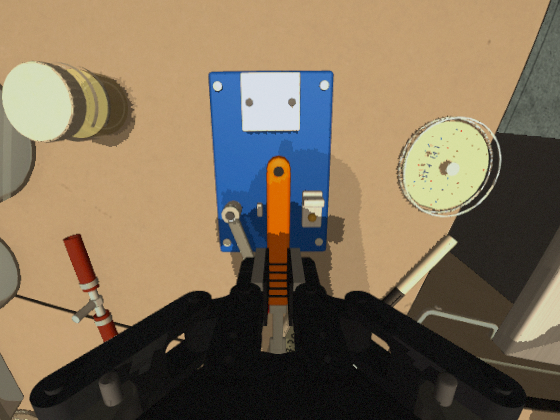

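The wrist view shows the hood at columns 241 to 300 (front edge at row 131) and the gripped handle centred on column 278, so the lane sits left of the tool plane. I'll work out the offset before inserting.

```bash
python3 - <<'E'
from h import *
from scipy.optimize import least_squares
i=eyes.camera_info("wrist"); s=state(); A=R.from_euler("xyz",s["orientation"])
C=i["pose"]; T=A.inv()
print("cam in tool mm",(T.apply(C[:3,3]-s["tool_pos"])*1e3).round(1)); print((T.as_matrix()@C[:3,:3]).round(4)); print(i["mtx"])
for x,z in((57,-3),(57,60),(60,115),(60,95),(30,0)): print(x,z,w2p("wrist",s["tool_pos"]+A.apply([[x/1e3,0,z/1e3]]),i).round(1))
# fit holder in wrist picture
obs=np.array([(209,72),(332,71),(241,131),(300,131),(242,73),(300,73),(230,213),(259,210.5),(218,251.5),(327,251),(312,216)])
H=np.array([(-82,-52,10),(-82,52,10),(-34,-23,29),(-34,23,29),(-75,-23,29),(-75,23,29),(36,-36,32),(36,-11.5,18),(82,-52,10),(82,52,10),(36,36,22)])/1e3
def f(p):
    c,q=np.cos(p[2]),np.sin(p[2]); W=H@np.array([[c,-q,0],[q,c,0],[0,0,1]]).T+[p[0],p[1],0]
    return (w2p("wrist",W,i)-obs).ravel()
r=least_squares(f,[.486,.017,1.851],loss="soft_l1"); print(r.x.round(4)); print(f(r.x).reshape(-1,2).round(1).tolist())
c,q=np.cos(r.x[2]),np.sin(r.x[2]); d=s["tool_pos"][:2]-r.x[:2]; print("TCP in holder",c*d[0]+q*d[1],-q*d[0]+c*d[1],"yaw err",s["orientation"][2]-(r.x[2]-np.pi))
E
```

```text
cam in tool mm [  76.4    0.8 -143.2]
[[-9.000e-04  9.535e-01  3.014e-01]
 [ 1.000e+00  1.600e-03 -2.000e-03]
 [-2.400e-03  3.014e-01 -9.535e-01]]
[[291.72742746   0.         277.58192906]
 [  0.         291.72742746 206.97743085]
 [  0.           0.           1.        ]]
57 -3 [[275.2 157.5]]
57 60 [[275.7 144.8]]
60 115 [[275.9 135.1]]
60 95 [[275.8 136.7]]
30 0 [[275.4 209.2]]
[0.488  0.017  1.8523]
[[-1.4, -2.0], [2.5, -1.1], [1.1, -0.3], [-0.2, -0.4], [-1.6, 2.7], [0.9, 2.6], [-0.6, 2.0], [-0.0, -0.6], [1.0, 0.6], [-1.7, 1.0], [0.1, -4.8]]
TCP in holder 0.03075395294228062 0.0038873839198448976 yaw err 0.0007286076687949006
```

Request:
move_arm:
  plan:
    - [0,-4.5,0,0,0,0,-1]
    - [0,0,0,0,-0.17,0,-1]
    - [4.2,0,24.6,0,0,0,-1]
    - [4.2,0,24.6,0,0,0,-1]
    - [4.2,0,24.6,0,0,0,-1]
    - [2.5,0,14.5,0,0,0,-1]
    - [1.2,0,7,0,0,0,-1]
    - [0,0,0,0,0,0,-1]
    - [0,0,0,0,0,0,-1]

```text
clock: 26.28
tool_pos: [0.4807, 0.047, 0.029]
orientation: [-3.14, 0.17, -1.291]
wrist_force: [1.4, 0.4, -0.7]
grip_width: 0.0093
grasp_force: 49.0
```

Request:
move_arm:
  plan:
    - [3,0,-0.5,0,0,0,-1]
    - [3,0,-0.5,0,0,0,-1]
    - [3,0,-0.5,0,0,0,-1]
    - [3,0,-0.5,0,0,0,-1]
    - [3,0,-0.5,0,0,0,-1]
    - [3,0,-0.5,0,0,0,-1]
    - [0,0,0,0,0,0,-1]

```text
clock: 27.15
tool_pos: [0.4852, 0.029, 0.0281]
orientation: [3.141, 0.17, -1.292]
wrist_force: [0.5, -0.4, -0.2]
grip_width: 0.0094
grasp_force: 49.0
```

Request:
move_arm:
  plan:
    - [0.6,0,4,0,0.057,0,-1]
    - [0.4,0,4.1,0,0.057,0,-1]
    - [0.1,0,4.1,0,0.056,0,-1]
    - [0,0,0,0,0,0,-1]
    - [4,0,0,0,0,0,-1]
    - [4,0,0,0,0,0,-1]
    - [4,0,0,0,0,0,-1]
    - [4,0,0,0,0,0,-1]
    - [3,0,0,0,0,0,-1]
    - [2,0,0,0,0,0,-1]
    - [0,0,0,0,0,0,-1]
  newtons: 35

```text
clock: 28.52
tool_pos: [0.4909, 0.0092, 0.0159]
orientation: [3.142, 0.0, -1.291]
wrist_force: [-0.2, 0.0, -0.1]
grip_width: 0.0095
grasp_force: 49.0
```

Request:
move_arm:
  plan:
    - [2,0,0,0,0,0,-1]
    - [1,0,0,0,0,0,-1]
    - [1,0,0,0,0,0,-1]
    - [0,0,0,0,0,0,-1]

```text
clock: 29.02
tool_pos: [0.492, 0.0054, 0.0159]
orientation: [-3.142, 0.0, -1.291]
wrist_force: [-0.3, 0.2, -0.5]
grip_width: 0.0095
grasp_force: 49.0
```

Request:
move_arm:
  plan:
    - [1,0,0,0,0,0,-1]
    - [1,0,0,0,0,0,-1]
    - [0,0,0,0,0,0,-1]

```text
clock: 29.4
tool_pos: [0.4926, 0.0035, 0.0159]
orientation: [-3.142, 0.0, -1.291]
wrist_force: [0.8, -0.1, -0.8]
grip_width: 0.0096
grasp_force: 49.0
```

Request:
move_arm:
  plan:
    - [1,0,0,0,0,0,-1]
    - [1,0,0,0,0,0,-1]
    - [0,0,0,0,0,0,-1]

```text
clock: 29.78
tool_pos: [0.493, 0.003, 0.0158]
orientation: [-3.141, 0.002, -1.292]
wrist_force: [-4.4, 10.9, 0.6]
grip_width: 0.0094
grasp_force: 49.1
```

Request:
move_arm:
  plan:
    - [1,0,0,0,0,0,-1]
    - [0,0,0,0,0,0,-1]

```text
clock: 30.02
tool_pos: [0.4932, 0.0028, 0.0158]
orientation: [-3.14, 0.002, -1.292]
wrist_force: [-6.5, 17.5, 0.7]
grip_width: 0.0094
grasp_force: 49.1
```

Contact at about 18 N, where I expected the back wall. Release, rise and look.

Request:
move_arm:
  plan:
    - [0,0,0,0,0,0,-0.5]
    - [0,0,0,0,0,0,-0.5]
    - [0,0,0,0,0,0,-0.5]
    - [0,0,-15,0,0,0,-0.5]
    - [0,0,-30,0,0,0,-0.5]
    - [-10,0,-40,0,0,0,-0.5]
    - [-20,0,-30,0,0,0,-0.5]
    - [0,0,0,0,0,0,-0.5]
    - [0,0,0,0,0,0,-0.5]

```text
clock: 31.15
tool_pos: [0.4847, 0.0292, 0.1306]
orientation: [3.141, 0.0, -1.291]
wrist_force: [-0.4, -0.7, 0.3]
grip_width: 0.0214
grasp_force: 0.0
```

```bash
python3 - <<'E'
from h import *
i=eyes.camera_info("wrist"); im=snap("wrist","w6"); s=state(); print(s["tool_pos"].round(4),s["orientation"].round(3),s["wrist_force"].round(1))
cv2.imwrite("pics/w6c.png",cv2.resize(im[50:330,150:430],None,fx=2.1,fy=2.1,interpolation=cv2.INTER_CUBIC))
E
```

```text
[0.4845 0.029  0.1301] [ 3.14  -0.    -1.292] [ 0.2 -0.7 -1.1]
```

View pics/w6c.png

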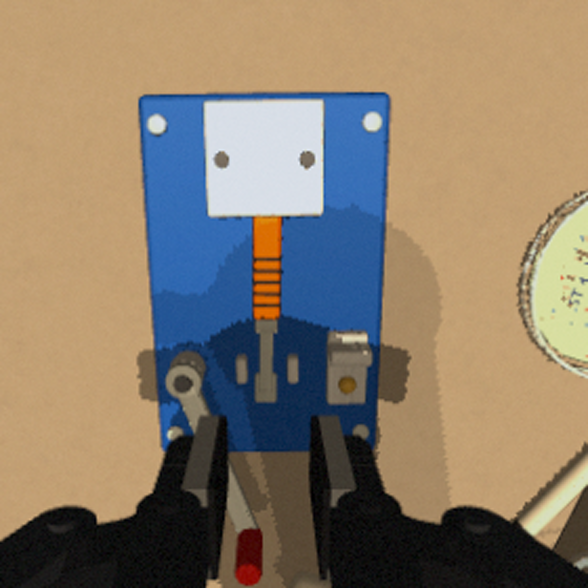

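The spatula lies centred between the prongs (crop columns 240 and 292), its tip at row 403 and its handle entering the hood. The keeper is still open, with the knob top at (248,575). I'll check the seating depth numerically.

```bash
python3 - <<'E'
from h import *
from scipy.optimize import least_squares
i=eyes.camera_info("wrist"); s=state()
px=lambda l:np.array(l)/2.1+[150,50]
obs=px([(139,96),(389,94),(207,217),(324,217),(205,101),(323,101),(184,383),(162,450),(374,450),(347,385),(242,369),(293,368)])
H=np.array([(-82,-52,10),(-82,52,10),(-34,-23,29),(-34,23,29),(-76,-23,29),(-76,23,29),(36,-36,32),(82,-52,10),(82,52,10),(36,36,22),(36,-11.5,18),(36,11.5,18)])/1e3
def f(p):
    c,q=np.cos(p[2]),np.sin(p[2]); W=H@np.array([[c,-q,0],[q,c,0],[0,0,1]]).T+[p[0],p[1],p[3]]
    return (w2p("wrist",W,i)-obs).ravel()
r=least_squares(f,[.486,.017,1.851,0],loss="soft_l1"); p=r.x; print(p.round(4)); print(f(p).reshape(-1,2).round(1).tolist())
c,q=np.cos(p[2]),np.sin(p[2]); Q=np.array([[c,q],[-q,c]])
for n,u,z in(("tip",(265,403),.0145),("handle end top",(267,319),.019),("mouth handle",(267,216),.019),("knob top",(248,575),.056)):
    w=p2w("wrist",px([u]),z+p[3],i)[0]; print(n,(Q@(w[:2]-p[:2])*1e3).round(1),w.round(4))
d=s["tool_pos"][:2]-p[:2]; print("TCP in holder",(Q@d*1e3).round(1), w2p("wrist",[p[:2].tolist()+[0]],i))
# unclear tip row: blade edge
im=cv2.imread("pics/w6.png"); col=im[205:255,274:279].mean(1).round().astype(int); print([(205+k,*v) for k,v in enumerate(col.tolist())][20:45])
E
```

```text
[ 0.487   0.0174  1.8578 -0.0036]
[[-0.4, -0.4], [0.7, -0.6], [0.6, -0.1], [-0.6, -0.6], [-0.3, 2.9], [0.6, 2.4], [-0.2, -0.7], [-0.2, 0.9], [0.0, -0.1], [0.3, -6.4], [-0.2, 0.2], [-0.3, 0.4]]
tip [54.3 -1.1] [0.4727 0.0698 0.0109]
handle end top [12.1  0.2] [0.4834 0.0289 0.0154]
mouth handle [-32.8   0.6] [ 0.4957 -0.0143  0.0154]
knob top [117.9  -9.2] [0.4625 0.133  0.0524]
TCP in holder [11.9 -0.9] [[276.76700681 185.29374831]]
[(225, 79, 98, 107), (226, 81, 99, 107), (227, 80, 99, 107), (228, 80, 98, 107), (229, 80, 99, 107), (230, 79, 98, 106), (231, 80, 99, 108), (232, 81, 99, 107), (233, 80, 99, 107), (234, 80, 100, 108), (235, 77, 94, 102), (236, 77, 94, 103), (237, 78, 96, 105), (238, 79, 98, 105), (239, 78, 97, 104), (240, 77, 95, 103), (241, 76, 71, 70), (242, 76, 42, 14), (243, 77, 43, 15), (244, 77, 42, 16), (245, 76, 40, 15), (246, 76, 41, 15), (247, 76, 42, 18), (248, 76, 39, 13), (249, 75, 40, 12)]
```

The handle end sits at holder x = 12.1 mm (12 expected when seated), so the butt is home. Next I'll straddle the knob at about (0.4625, 0.131).

Request:
move_arm:
  plan:
    - [-34.7,-2.3,0,0,0,0,-0.4]
    - [-34.7,-2.3,0,0,0,0,-0.4]
    - [-34.7,-2.3,0,0,0,0,-0.4]
    - [0,0,0,0,0,-0.163,-0.4]
    - [0,0,0,0,0,-0.163,-0.4]
    - [0,0,0,0,0,0,-0.4]
    - [0,0,30,0,0,0,-0.4]
    - [0,0,25,0,0,0,-0.4]
    - [0,0,10,0,0,0,-0.4]
    - [0,0,10,0,0,0,-0.4]
    - [0,0,8,0,0,0,-0.4]
    - [0,0,7,0,0,0,-0.4]
    - [0,0,0,0,0,0,-0.4]

```text
clock: 32.83
tool_pos: [0.4629, 0.1314, 0.0406]
orientation: [3.141, -0.0, -0.965]
wrist_force: [-0.3, 0.1, -0.2]
grip_width: 0.0256
grasp_force: 0.0
```

Request:
move_arm:
  plan:
    - [0.9,12.1,0,0,0,-0.145,-0.4]
    - [0.9,12.1,0,0,0,-0.145,-0.4]
    - [0.9,12.1,0,0,0,-0.145,-0.4]
    - [0.9,12.1,0,0,0,-0.145,-0.4]
    - [0.9,12.1,0,0,0,-0.145,-0.4]
    - [0.9,12.1,0,0,0,-0.145,-0.4]
    - [0.9,12.1,0,0,0,-0.145,-0.4]
    - [0,0,0,0,0,0,-0.4]

```text
clock: 33.83
tool_pos: [0.4273, 0.0581, 0.0413]
orientation: [-3.141, -0.001, 0.048]
wrist_force: [-0.2, -0.5, 0.4]
grip_width: 0.0254
grasp_force: 0.0
```

```bash
python3 - <<'E'
from h import *
i=eyes.camera_info("wrist"); im=snap("wrist","w7"); h=cv2.cvtColor(im,cv2.COLOR_BGR2HSV)
m=cv2.inRange(h,(0,150,60),(4,255,255))|cv2.inRange(h,(176,150,60),(180,255,255)); m[:, :200]=0;m[:,360:]=0
print(rect(m)); s=state(); p=[.4865,.0174]; c,q=np.cos(1.853),np.sin(1.853); print((np.array([[c,q],[-q,c]])@(s["tool_pos"][:2]-p)*1e3).round(1), w2p("wrist",[s["tool_pos"]],i))
E
```

```text
((266.0, 261.0), (40.0, 22.0), 90.0)
[55.9 45.2] [[277.69420251 259.70771239]]
```

The knob follows the trailing finger (column 266, left of centre). Now I'll force it over the plunger.

Request:
move_arm:
  plan:
    - [0.4,6,0,0,0,-0.07,-0.4]
    - [0.4,6,0,0,0,-0.07,-0.4]
    - [0.2,5,0,0,0,-0.06,-0.4]
    - [0.1,4,0,0,0,-0.045,-0.4]
    - [0,3,0,0,0,0,-0.4]
    - [0,0,0,0,0,0,-0.4]

```text
clock: 34.62
tool_pos: [0.4322, 0.0351, 0.041]
orientation: [3.142, -0.0, 0.292]
wrist_force: [0.5, -0.4, 0.2]
grip_width: 0.026
grasp_force: 0.0
```

Request:
move_arm:
  plan:
    - [0,2,0,0,0,0,-0.4]
    - [0,2,0,0,0,0,-0.4]
    - [0,0,0,0,0,0,-0.4]

```text
clock: 35.0
tool_pos: [0.4332, 0.0309, 0.0409]
orientation: [3.142, 0.0, 0.294]
wrist_force: [-0.6, 0.9, -0.7]
grip_width: 0.0254
grasp_force: 0.0
```

Request:
move_arm:
  plan:
    - [0,1,0,0,0,0,-0.4]
    - [0,1,0,0,0,0,-0.4]
    - [0,0,0,0,0,0,-0.4]

```text
clock: 35.38
tool_pos: [0.4336, 0.0298, 0.0408]
orientation: [-3.14, -0.0, 0.294]
wrist_force: [-3.3, 7.3, 1.4]
grip_width: 0.0256
grasp_force: 4.3
```

```bash
python3 - <<'E'
from h import *
i=eyes.camera_info("wrist"); im=snap("wrist","w8"); h=cv2.cvtColor(im,cv2.COLOR_BGR2HSV)
m=cv2.inRange(h,(0,150,60),(4,255,255))|cv2.inRange(h,(176,150,60),(180,255,255)); m[:, :200]=0;m[:,360:]=0
print(rect(m)); s=state(); print(s["wrist_force"],s["tool_pos"])
E
```

```text
((263.60400390625, 262.9403076171875), (22.350385665893555, 40.37703323364258), 3.8140745162963867)
[-4.45380726  7.39958473  1.19158243] [0.43360895 0.02985167 0.04083782]
```

Request:
move_arm:
  plan:
    - [0,1,0,0,0,0,-0.4]
    - [0,0,0,0,0,0,-0.4]
    - [0,-3,0,0,0,0,-0.4]
    - [0,-5,0,0,0,0,-0.4]
    - [0,0,-15,0,0,0,-0.4]
    - [0,0,-40,0,0,0,-0.4]
    - [0,0,-50,0,0,0,-0.4]
    - [-20,-25,-40,0,0,0,-0.4]
    - [-30,-30,-30,0,0,0,-0.4]
    - [-30,-30,0,0,0,0,-0.4]
    - [0,0,0,0,0,0,-0.4]
    - [0,0,0,0,0,0,-0.4]

```text
clock: 36.92
tool_pos: [0.3306, 0.0941, 0.2161]
orientation: [-3.141, -0.001, 0.296]
wrist_force: [0.5, -1.0, -0.1]
grip_width: 0.0257
grasp_force: 0.0
```

```bash
python3 - <<'E'
from h import *
i=eyes.camera_info("wrist"); im=snap("wrist","w9"); t=snap("top","t9"); s=state(); print(s["tool_pos"].round(3))
p=np.array([.4867,.0174]); y=1.854
c,q=np.cos(y),np.sin(y)
def W(a): a=np.array(a)/1e3; return [p[0]+c*a[0]-q*a[1],p[1]+q*a[0]+c*a[1],a[2]]
print("knob pred",w2p("wrist",[W((36,48,56)),W((36+84*np.sin(.15),-36+84*np.cos(.15),56)),W((36,-36,32)),W((52,0,14.5))],i).round(1).tolist())
k=w2p("wrist",[W((0,0,10))],i)[0].astype(int); print(k)
x0,y0=max(k[0]-120,0),max(k[1]-110,0)
a=cv2.resize(im[y0:y0+220,x0:x0+240],None,fx=2,fy=2,interpolation=cv2.INTER_CUBIC); b=cv2.resize(t[195:265,240:330],None,fx=3.3,fy=3.3,interpolation=cv2.INTER_CUBIC)
o=np.zeros((440,790,3),np.uint8); o[:a.shape[0],:a.shape[1]]=a; o[:b.shape[0],482:482+b.shape[1]]=b; cv2.imwrite("pics/c9.png",o); print("crop origin",x0,y0)
E
```

```text
[0.331 0.094 0.216]
knob pred [[360.6, 112.0], [348.2, 110.7], [360.7, 26.5], [339.4, 66.5]]
[384  68]
crop origin 264 0
```

View pics/c9.png

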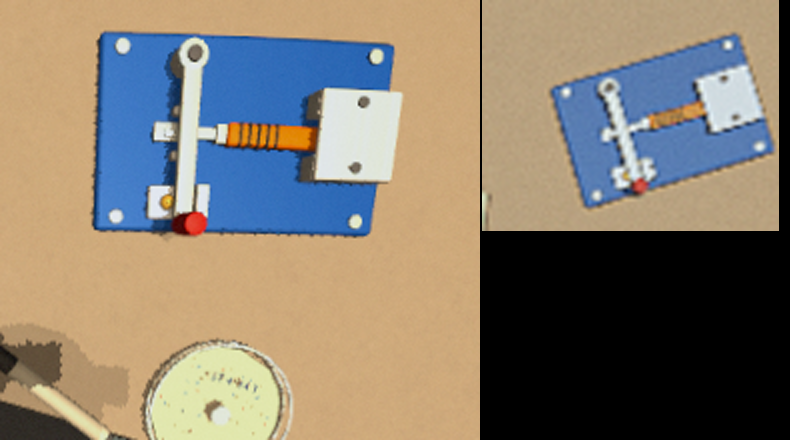

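The keeper is shut: the knob is at (193,222) against (193,224) predicted for angle 0, with the plunger behind the bar, and the spatula lies seated under it. I'll confirm the pot, jar, bottle and timer haven't moved, then hand in.

```bash
python3 - <<'E'
from h import *
a,b=[cv2.cvtColor(cv2.imread(f"pics/{n}.png"),cv2.COLOR_BGR2GRAY) for n in("top0","t9")]
ok=True
for n,(u,v,w) in dict(pot=(155,212,44),bottle=(103,200,34),jar=(286,155,28),timer=(213,248,30)).items():
    A,B=a[v:v+w,u:u+w],b[v-4:v+w+4,u-4:u+w+4]
    r=cv2.minMaxLoc(cv2.matchTemplate(B,A,cv2.TM_CCOEFF_NORMED)); d=np.array(r[3])-4; print(n,round(r[1],3),d); ok&=abs(d).max()<=1
print(ok, state()["clock"])
if ok: print(order.sign_off())
E
```

```text
pot 0.999 [0 0]
bottle 0.998 [0 0]
jar 0.998 [0 0]
timer 0.997 [0 0]
True 37.025
the job is handed in; nothing more can be done
None
```

The job is handed in at 37 s: the spatula was dipped to about 9 mm above the pot floor and seated in the holder with the butt against the hood's back wall, the keeper is shut against its stop, and the pot, jar, bottle and timer are unmoved.

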